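Shut and lock the filter unit's access panel

ROBOT

A 6-joint arm with a two-finger parallel gripper is mounted at the origin on the work surface; the furniture and walls round the work are solid. World frame = base frame: x ahead of the robot, y to its left, z up, the work surface at z = 0. Lengths are in m, angles in rad, forces in N, time in s.
With the tool pointing down it reaches from about 0.275 to 0.75 m from the base axis. Payload 10.2 kg.
Tool frame: the origin (TCP) lies at the very end of the fingers, on their centre line; the grasp point (between the pads) lies 19 mm behind it; z points along the fingers, x is the direction in which the jaws open and shut, and the axes are right-handed (so a half turn about z gives the same grasp; the last joint's range is limited). The gripper opens to 85 mm and grips with 20 to 120 N. Pads are 22 mm wide; open, the fingers measure 114 mm over their backs; the gripper's body (76 mm by 85 mm) begins 54 mm behind the grasp point. The pads swing forward as they close: fully open they stand 13 mm farther back than shut.
Start: joints at [-1.513, 0.313, 1.498, -0, 1.331, -0.223], TCP at [0.145, -0.504, 0.207] pointing down, gripper open.
Joint ranges: [-2.94, 2.94], [-0.97, 2.17], [0.19, 2.56], [-1.23, 4.37], [0.02, 3.11], [-2.88, 2.88]. Speed limits (rad/s): [2.39, 2.39, 3.01, 3.14, 3.14, 3.14].

INTERFACE

Orientations are given as a rotation vector (axis times angle).
In Python, from station import * gives the robot as it stands.
- The arm moves only by the tool arm_command, never from a script. Its argument "increments" is a list that holds one entry, the list of rows, each a list of 5 numbers: the shift along the tool's x, y, z in mm, then the turn about the tool's z in rad, then the closure, from 0 (fully open) to 1 (shut). In form: [[[tx, ty, tz, turn, jaw], ...]]. A call has 1 to 8 rows; each row is the pose to reach, as a shift and turn from the pose commanded when the call began, along the tool's axes at that moment; what a row does not reach only later rows make up. A row lasts 1/10 s, in which the tool goes at most 50 mm and 8.59 degrees, less where a joint would pass 70% of its speed; a pose out of reach is approached as far as the arm can. A call with a gripper value outside its range is refused whole. The fingers move at their own pace and stop on an object; the grip force is fixed at half the most. Time passes only in rows, so rows that repeat a pose let the fingers close. It gives the time, the measured TCP pose, the force and the opening at its end, in the units of the state.
- state(): the state, without advancing time (a new reading comes with each control period).
- read_camera(name): name is "scene" or "top" or "wrist"; returns (picture, depth): 420x560x3 uint8, blue, green, red; 420x560 float32, m along the optical axis (not along the pixel's ray), 0 where there is no reading.
- camera_params(name): a dict with "intrinsics" (3x3 intrinsics, pixels), "extrinsics" (4x4, takes a point from camera to world coordinates); the wrist camera has in their place "tool_from_camera" (4x4, takes a point from camera to tool coordinates, whose origin is the TCP and whose axes are the tool frame's). Camera axes: x right, y up, looking along -z (the intrinsics and any distortion apply to the point x, -y, -z); pixel columns grow to the right and rows downward; lengths in m; the calibration is good to about 2 mm. A picture is of the moment at which its call begins: read the wrist's pose just before it. camera_params takes no time and is no camera call.
- hand_in(): hands the job in, once; it reports no verdict.
The state is a dict: "time_s": time; "qpos": joint angles; "qd": joint speeds; "joint_efforts": joint torques, N m; "eef_pos": TCP position; "tcp_rot": TCP orientation; "force": force on the tool from outside, world axes, zero at the start; "moment": the same for the moment, N m; "gripper_width": finger opening in m.
Only numpy, scipy, OpenCV 4.12 (cv2) and the standard library are available. Lean on these libraries where they do the work, as an engineer would, in place of code of your own. Each camera call takes 0.05 s, during which the arm holds its last target.

TASK

The access panel on top of the bench air-filter unit stands ajar. With the closed fingertips, push the panel fully shut, then set a fingertip in the slot of its round cam fastener and turn it clockwise (seen from above) a quarter turn, all the way to its stop, so that the panel is locked, and take the hand away. Nothing is to be gripped or lifted: do not raise the panel further, do not turn the fastener before the panel is down, and leave the cup, bottle, marker and stopper around the unit where they are.

Things in the scene. Friction and masses are not known exactly. Their poses are not given: they have to be found in the camera images.
- filter_unit: White air-filter unit fixed to the bench, a box 190 (x) x 250 (y) x 90 mm high with louvres and two small round fittings on its front (-x) face. Origin: centre of its underside, on the table; z up. The panel's hinge runs along its +y edge (the robot's left), the panel's free edge is at its -y side.
- panel (a joint): Hinge of the access panel, rad: 0 = fully shut (solid stop), grows as the free edge rises; starts at 0.25 to 0.45. It is stiff: the panel stays where it is left; pushing it down at panel_press takes about 1 to 3 N. The hinge line is parallel to the unit's x axis, 115 mm to +y of the unit's origin, 90 mm above the table.
- panel_press (a point): Point on the top face of the aluminium panel (186 x 235 x 6 mm): middle of the flat strip, 50 mm wide, between the fastener's grey ring and the free edge; 210 mm from the hinge line, 25 mm from the free edge, 96 mm above the table when shut. Axes: x along the hinge line, z normal to the panel, -y to the free edge.
- cam (a joint): Turn of the slotted cam fastener, rad: 0 = open, grows clockwise seen from above, 1.571 = locked, solid stop; starts at 0 to 0.25. Friction 0.12 N m (4 N at the slot's end); it stays where left. At 0 the slot is parallel to the hinge line (one steel pip on the ring), at 1.571 it points at the free edge (two pips). Locked, a pawl holds the panel down; turned while ajar, it fouls.
- slot_centre (a point): Centre of the slot's floor, on the fastener's axis, 125 mm from the hinge line; x along the slot, z out of the panel. Bare-metal head, 100 mm across: two half-moon cheeks with a slot between, 38 mm wide, 14 mm deep, right across. A fixed grey ring round it, radii 53 and 60 mm, is as high as the cheeks. Panel shut: slot floor 99.5 mm, cheek and ring tops 113.5 mm above the table.
- slot_end (a point): Point on the slot's floor 32 mm from the turning axis along the slot (x of slot_centre), a good place for the fingertip; the opposite end of the slot is the same. At cam angle 0 this end points along the unit's +x axis, at 1.571 along the unit's -y axis (towards the panel's free edge).
- lidded_cup: Bystander: sample cup with a flat lid, 60 mm diameter, 56 mm high, standing beside the unit, on its free-edge side; origin at the centre of its underside. To be left alone.
- reagent_bottle: Bystander: glass reagent bottle with a white screw cap, 52 mm diameter, 106 mm high, standing beside the unit, on its free-edge side; origin at the centre of its underside. To be left alone.
- the_marker: Bystander: marker pen, 13 x 134 mm, lying on the table on the hinge side of the unit; origin on its underside at mid-length. To be left alone.
- rubber_stopper: Bystander: small rubber stopper, 21 mm diameter, 20 mm high, standing beside the unit, on its hinge side; origin at the centre of its underside. To be left alone.

How it is judged:
By the outcome, as a careful person would: the job done as asked, in the order asked, and still so for the second after the job is handed in, with the robot touching nothing.
It also fails if it takes over 42 s, if anything falls off the work surface, if the arm or the gripper's body presses on something with over 40 N, if the wrist force passes 120 N, or if a joint passes its speed limit or range.

## Working session

There is one attempt and no reset: what is moved stays moved. The work goes in short steps, Python scripts to look and compute and a tool call to move; the robot and the scene stay as the last step left them, time stands still between calls to the robot, and variables do not carry over. Pictures are saved under pics/ and viewed, and the job is handed in when it is done.

Besides the shell and the picture viewer there is one more tool, called after "Emit:" by a JSON object that holds its "fn" and its "kwargs", one argument or row to a line. arm_command: Moves the arm, as the interface text tells. Its arguments: {"type":"object","properties":{"increments":{"type":"array"}},"required":["increments"]}

```bash
ls; mkdir -p pics; python3 - <<'E'
from station import *
import cv2,numpy as np
print(state())
for n in ("scene","top"):
    im,d=read_camera(n); cv2.imwrite(f"pics/{n}0.png",im); np.save(f"{n}0.npy",d); print(n,camera_params(n))
print(camera_params("wrist"))
E
```

```text
pics
{'time_s': 0.0, 'qpos': array([-1.51339944e+00,  3.13456404e-01,  1.49842205e+00,  2.93609855e-05,
        1.33099921e+00, -2.23416592e-01]), 'qd': array([ 0.00066823,  0.00027483, -0.00031878,  0.00038857,  0.00170992,
        0.0005941 ]), 'joint_efforts': array([ 1.16011619e-03, -4.12263215e+01, -2.59739721e+01, -1.05831029e-04,
        4.17805175e-03, -1.48896464e-05]), 'eef_pos': array([ 0.14546846, -0.50415306,  0.20633748]), 'tcp_rot': array([-2.50965683e+00,  1.88810693e+00,  1.26943831e-03]), 'force': array([0.11816915, 0.46282711, 0.3395031 ]), 'moment': array([-0.01198791, -0.0155134 , -0.0361556 ]), 'gripper_width': 0.08572073645210374}
scene {'intrinsics': array([[473.11357278,   0.        , 275.09091194],
       [  0.        , 473.11357278, 212.32373782],
       [  0.        ,   0.        ,   1.        ]]), 'extrinsics': array([[-0.60262222,  0.58113627, -0.54692514, -0.01797973],
       [-0.79778419, -0.45559752,  0.39493199,  0.47038876],
       [-0.01966843,  0.67432302,  0.73817452,  0.77988428],
       [ 0.        ,  0.        ,  0.        ,  1.        ]])}
to
[... 263 characters left out ...]
574,  0.00339629,  0.00608152,  0.09199267],
       [ 0.00638962,  0.09961495,  0.99500555,  0.91814747],
       [ 0.        ,  0.        ,  0.        ,  1.        ]])}
{'intrinsics': array([[335.2126128 ,   0.        , 276.38407752],
       [  0.        , 335.2126128 , 210.51597581],
       [  0.        ,   0.        ,   1.        ]]), 'tool_from_camera': array([[ 9.99999774e-01,  1.08098919e-04,  6.63707456e-04,
        -2.38173402e-04],
       [ 3.00697028e-04, -9.54702182e-01, -2.97562855e-01,
        -7.63247516e-02],
       [ 6.01476733e-04,  2.97562988e-01, -9.54701999e-01,
        -1.67456098e-01],
       [ 0.00000000e+00,  0.00000000e+00,  0.00000000e+00,
         1.00000000e+00]])}
```

View pics/scene0.png

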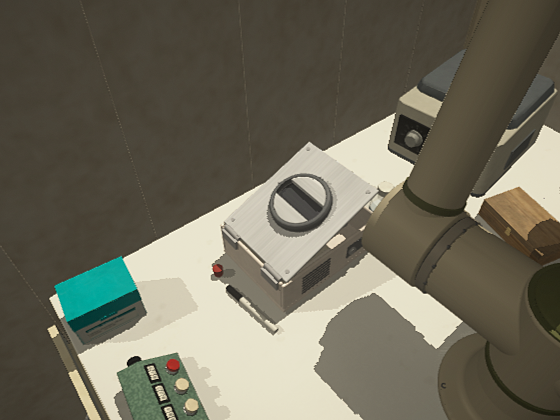

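View pics/top0.png

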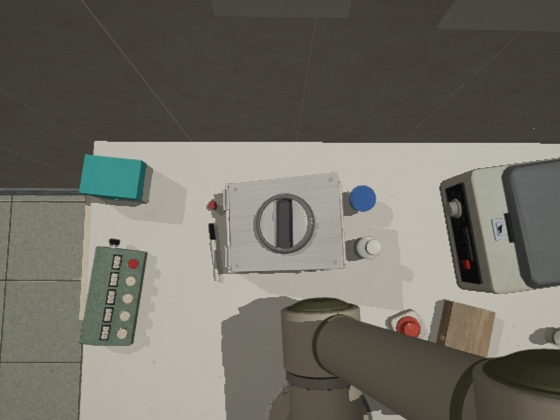

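The scene view shows the panel ajar with the hinge towards the marker and stopper. In the top view the panel spans about cols 228–343 and rows 177–272, with the slot at about (285,222). The cup (362,198) and bottle (369,247) stand near the free edge. Next I fit the panel's plane from depth.

```bash
cat > h.py <<'E'
import numpy as np,cv2
def cloud(d,P):
    K=P["intrinsics"];T=P["extrinsics"]
    v,u=np.mgrid[0:d.shape[0],0:d.shape[1]]
    x=(u-K[0,2])/K[0,0]*d; y=-(v-K[1,2])/K[1,1]*d
    return np.stack([x,y,-d],-1)@T[:3,:3].T+T[:3,3]
E
python3 - <<'E'
from station import *
from h import *
im=cv2.imread("pics/top0.png");d=np.load("top0.npy");C=cloud(d,camera_params("top"))
print("table z",np.median(C[280:340,180:215,2]))
for (u,v) in [(240,190),(240,260),(330,190),(330,260),(285,222),(268,222),(303,222),(257,222),(362,198),(369,247)]: print((u,v),C[v,u].round(4))
# plane of panel
m=np.zeros(d.shape,bool);m[183:267,236:336]=1
cv=np.zeros(d.shape,np.uint8);cv2.circle(cv,(286,223),34,1,-1);m&=cv==0
P=C[m&(d>0)];
for _ in range(4):
    c=P.mean(0);n=np.linalg.svd(P-c,full_matrices=False)[2][2];n*=np.sign(n[2]);r=(P-c)@n;P=P[abs(r)<max(.002,2*r.std())]
print("n",n,"tilt",np.arccos(n[2]),"std",r.std(),len(P),c)
hd=np.cross([0,0,1],n);hd/=np.linalg.norm(hd);hd*=np.sign(hd[0]);print("hinge dir",hd,"yaw",np.arctan2(hd[1],hd[0]))
# panel mask in plane for outline
dist=(C-c)@n
mm=((abs(dist)<.004)&(d>0)&(C[...,2]>.09)).astype(np.uint8);
k,l,s,ce=cv2.connectedComponentsWithStats(mm);i=1+np.argmax(s[1:,4]);M=(l==i)
e=np.cross(n,hd) # in plane, perpendicular, 
Q=C[M]-c;a=Q@hd;b=Q@e
print("e",e,"extent hd",np.percentile(a,[.2,99.8]),"e",np.percentile(b,[.2,99.8]))
# raised parts
R=(dist>.012)&(dist<.022)&(d>0);k,l,s,ce=cv2.connectedComponentsWithStats(R.astype(np.uint8));
for j in range(1,k):
    if s[j,4]>100: print(s[j],ce[j],"inplane",((C[l==j]-c)@hd).min(),((C[l==j]-c)@hd).max(),((C[l==j]-c)@e).min(),((C[l==j]-c)@e).max(),np.median(dist[l==j]))
cr=cv2.resize(im[160:290,190:400],None,fx=3.8,fy=3.8,interpolation=cv2.INTER_CUBIC);cv2.imwrite("pics/top0c.png",cr)
E
```

```text
table z 0.0010686175603576986
(240, 190) [0.5156 0.1724 0.1073]
(240, 260) [0.3698 0.1709 0.1032]
(330, 190) [ 0.5063 -0.008   0.1704]
(330, 260) [ 0.3716 -0.0071  0.1672]
(285, 222) [0.446  0.0785 0.1423]
(268, 222) [0.4457 0.1123 0.1454]
(303, 222) [0.4439 0.0445 0.1713]
(257, 222) [0.4464 0.1347 0.1347]
(362, 198) [ 0.5066 -0.0942  0.0573]
(369, 247) [ 0.3973 -0.0959  0.1082]
n [-0.01372442  0.33627892  0.94166243] tilt 0.34326018336884906 std 0.0009854041826086693 4220 [0.43930772 0.08008231 0.13741086]
hinge dir [ 0.9991682   0.04077866 -0.        ] yaw 0.040789970373551636
e [-0.03839973  0.94087916 -0.33655887] extent hd [-0.08807395  0.09738742] e [-0.11264108  0.1350032 ]
[   0   87  560   69 1150] [273.44       121.78956522] inplane 0.19269871314543266 0.2417398777135973 -0.48244586534039413 0.7949481340034339 0.017161361534556906
[ 256  193   57   60 1729] [284.54193175 222.79120879] inplane -0.05294640397245771 0.0632427615284089 -0.0626226093027003 0.05604648251291752 0.017144150013161063
[ 90 197  18  65 617] [ 98.13938412 223.11183144] inplane -0.05669511170960298 0.09316976542664593 0.4332627446427046 0.4743279612613419 0.01737929335054338
[121 300  12  46 214] [127.89252336 323.95794393] inplane -0.24459447091149977 -0.14656879067147197 0.35950992777937507 0.38348378015477214 0.01601554350487895
[ 89 345  19  75 958] [ 97.91440501 382.73695198] inplane -0.40858713285290793 -0.2467293899626316 0.42895795831563316 0.4730643249407777 0.016883286390012735
```

View pics/top0c.png

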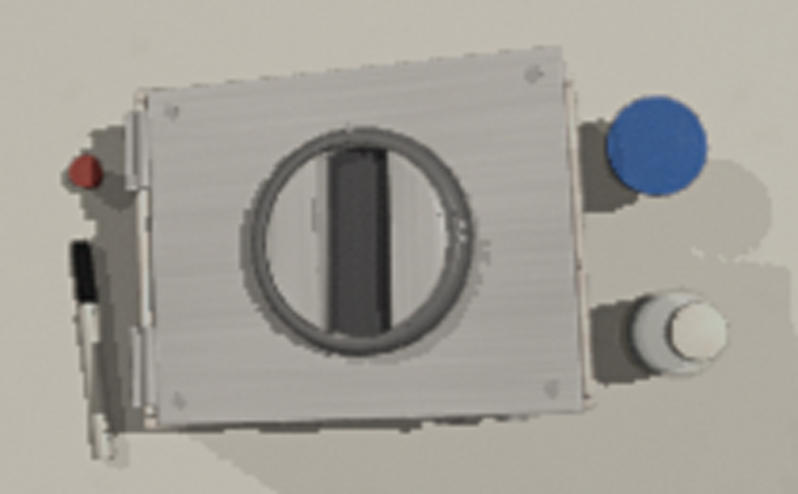

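The crop shows the slot nearly parallel to the hinge line and the press strip clear. Plane fit: tilt 0.343 rad and hinge height about 91 mm, against 90 given. Next I check obstacle heights along the way in and refine the yaw.

```bash
python3 - <<'E'
from station import *
from h import *
d=np.load("top0.npy");C=cloud(d,camera_params("top"))
im=cv2.imread("pics/top0.png")
for n,(u0,u1,v0,v1) in dict(machine=(440,560,155,300),wood=(435,500,295,350),red=(390,425,310,345)).items():
    P=C[v0:v1,u0:u1].reshape(-1,3);P=P[P[:,2]>.02];print(n,P.min(0).round(3),P.max(0).round(3))
# hinge line from panel-edge: free edge and hinge edge; use sides (front/back edges of panel) directions
n=np.array([-.01372,.33628,.94166]);c=np.array([.4393,.08008,.13741])
dist=(C-c)@n;M=((abs(dist)<.003)&(d>0)&(C[...,2]>.09)).astype(np.uint8)
M=cv2.morphologyEx(M,cv2.MORPH_OPEN,np.ones((3,3)))
k,l,s,ce=cv2.connectedComponentsWithStats(M);i=1+np.argmax(s[1:,4]);m=l==i
for rng,side in((range(245,325,1),'top'),(range(245,325,1),'bot')):
    pts=[]
    for u in rng:
        v=np.where(m[:,u])[0];v=v.min() if side=='top' else v.max();pts.append(C[v,u])
    pts=np.array(pts);f=np.polyfit(pts[:,1],pts[:,0],1);print(side,"yaw from side edge",-np.arctan(f[0]), "x at y=.08",np.polyval(f,.08))
pts=np.array([C[v,np.where(m[v])[0].max()] for v in range(190,262)]);f=np.polyfit(pts[:,0],pts[:,1],1);print("free edge yaw",np.arctan(f[0]),"y at x=.44",np.polyval(f,.44),pts[:,2].mean())
# slot: low region inside ring
mm=np.zeros(d.shape,np.uint8);cv2.circle(mm,(285,222),22,1,-1)
S=(mm>0)&(dist<.008);P=C[S];e=np.array([-.0384,.94088,-.33656]);hd=np.array([.99917,.04078,0])
ab=np.stack([(P-c)@hd,(P-c)@e],1).astype(np.float32);print(len(P),cv2.minAreaRect(ab),cv2.fitLine(ab,cv2.DIST_L2,0,.01,.01).ravel(),np.median(dist[S]))
E
```

```text
machine [ 0.303 -0.471  0.02 ] [0.578 0.092 0.918]
wood [ 0.177 -0.384  0.02 ] [0.387 0.092 0.918]
red [ 0.198 -0.236  0.02 ] [0.387 0.092 0.918]
top yaw from side edge 0.04854145031687053 x at y=.08 0.5354736134886805
bot yaw from side edge 0.04273584193767243 x at y=.08 0.3522995013807332
free edge yaw 0.051450969967108524 y at x=.44 -0.025602614217872768 0.17427177978405053
719 ((0.006904691457748413, -0.0005631353706121445), (0.03583681210875511, 0.08771620690822601), 89.20338439941406) [ 9.9997550e-01 -7.0016813e-03  6.7823529e-03 -2.7035631e-04] 0.0035753165730939
```

```bash
python3 - <<'E'
from station import *
from h import *
d=np.load("top0.npy");C=cloud(d,camera_params("top"))
for n,(u0,u1,v0,v1) in dict(machine=(440,560,155,300),wood=(435,500,295,350),red=(390,425,310,345)).items():
    P=C[v0:v1,u0:u1][d[v0:v1,u0:u1]>0];P=P[P[:,2]>.03];print(n,np.percentile(P,[1,99],axis=0).round(3).tolist())
from scipy.spatial.transform import Rotation as R
s=state();M=R.from_rotvec(s["tcp_rot"]).as_matrix();print(M.round(3))
for p in [(.20,-.30,.36),(.4477,-.003,.25)]: print(p,(1e3*M.T@(np.array(p)-s["eef_pos"])).round(1))
E
```

```text
machine [[0.313, -0.444, 0.037], [0.562, -0.282, 0.183]]
wood [[0.178, -0.377, 0.032], [0.289, -0.077, 0.503]]
red [[0.207, -0.219, 0.03], [0.288, -0.041, 0.478]]
[[ 0.277 -0.961 -0.   ]
 [-0.961 -0.277  0.001]
 [-0.001 -0.    -1.   ]]
(0.2, -0.3, 0.36) [-181.2 -109.  -153.4]
(0.4477, -0.003, 0.25) [-397.8 -429.3  -43.1]
```

Emit:
{"fn": "arm_command", "kwargs": {
  "increments": [
    [[0, 0, -50, 0, 1], [0, 0, -95, 0, 1], [-35, -35, -95, -0.12, 1], [-70, -70, -95, -0.25, 1], [-105, -110, -95, -0.38, 1], [-140, -150, -95, -0.5, 1], [-170, -185, -95, -0.62, 1], [-200, -220, -95, -0.75, 1]]
  ]
}}

```text
time_s: 0.9
eef_pos: [0.302, -0.2493, 0.3018]
tcp_rot: [-3.03, 0.831, -0.0]
force: [1.3, -0.7, -0.5]
gripper_width: -0.0002
```

Emit:
{"fn": "arm_command", "kwargs": {
  "increments": [
    [[0, -45, 0, -0.1, 1], [0, -90, 0, -0.2, 1], [0, -135, 0, -0.3, 1], [0, -180, 0, -0.42, 1], [0, -225, 0, -0.54, 1], [0, -265, 20, -0.587, 1], [0, -286, 50, -0.587, 1], [0, -286, 50, -0.587, 1]]
  ]
}}

```text
time_s: 1.7
eef_pos: [0.4475, -0.0036, 0.2484]
tcp_rot: [-3.138, -0.079, 0.01]
force: [-0.6, 0.1, -0.1]
gripper_width: 0.0002
```

```bash
python3 - <<'E'
from station import *
from h import *
from scipy.spatial.transform import Rotation as R
s=state();M=R.from_rotvec(s["tcp_rot"]).as_matrix();print(M.round(3),s["eef_pos"],s["force"],s["qpos"])
im,d=read_camera("wrist");cv2.imwrite("pics/w1.png",im);np.save("w1.npy",d)
E
```

```text
[[ 0.999  0.05  -0.007]
 [ 0.05  -0.999  0.002]
 [-0.006 -0.003 -1.   ]] [ 0.44754323 -0.00364506  0.24840563] [-0.63220989  0.07241638 -0.0571552 ] [-2.71258281e-01  1.14000308e-01  1.63606219e+00  3.79984469e-04
  1.39849180e+00 -3.21669793e-01]
```

View pics/w1.png

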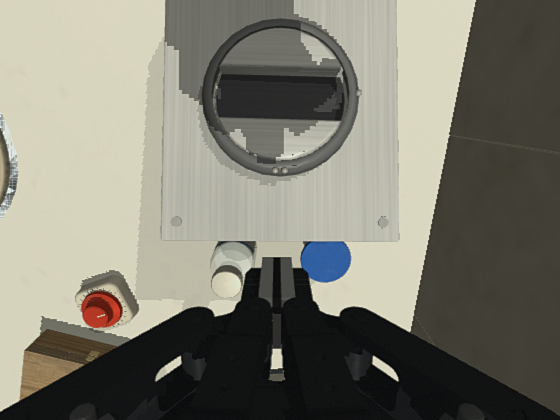

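The wrist view shows the fastener at (280,97), the strip's free edge at row ~240, and the closed fingertips in the press strip's direction and aligned to the unit. I start the push now, following the hinge arc.

Emit:
{"fn": "arm_command", "kwargs": {
  "increments": [
    [[0, 0, 40, 0, 1], [0, 0, 70, 0, 1], [0, 1, 80, 0, 1], [0, 3, 90, 0, 1], [0, 5, 100, 0, 1], [0, 8, 110, 0, 1], [0, 10, 120, 0, 1], [0, 12, 130, 0, 1]]
  ]
}}

```text
time_s: 2.55
eef_pos: [0.4493, -0.0184, 0.1214]
tcp_rot: [3.14, 0.074, 0.001]
force: [-0.1, -0.5, 1.2]
gripper_width: 0.0004
```

Emit:
{"fn": "arm_command", "kwargs": {
  "increments": [
    [[0, 0, 6, 0, 1], [0, 0, 11, 0, 1], [0, 0, 15, 0, 1], [0, 0, 18, 0, 1], [0, 0, 21, 0, 1], [0, 0, 22, 0, 1], [0, 0, 22, 0, 1], [0, 0, 22, 0, 1]]
  ]
}}

```text
time_s: 3.35
eef_pos: [0.4491, -0.018, 0.1]
tcp_rot: [3.141, 0.074, 0.0]
force: [-0.1, -0.1, -0.6]
gripper_width: 0.0001
```

Emit:
{"fn": "arm_command", "kwargs": {
  "increments": [
    [[0, 0, 1.5, 0, 1], [0, 0, 3, 0, 1], [0, 0, 4, 0, 1], [0, 0, 4, 0, 1]]
  ]
}}

```text
time_s: 3.75
eef_pos: [0.449, -0.018, 0.0957]
tcp_rot: [-3.141, -0.074, 0.0]
force: [0.0, -0.2, 0.5]
gripper_width: -0.0001
```

Emit:
{"fn": "arm_command", "kwargs": {
  "increments": [
    [[0, 0, 1, 0, 1], [0, 0, 2, 0, 1], [0, 0, 2, 0, 1]]
  ]
}}

```text
time_s: 4.05
eef_pos: [0.4489, -0.0179, 0.0937]
tcp_rot: [-3.141, -0.074, 0.0]
force: [-0.6, -0.1, -0.0]
gripper_width: -0.0003
```

```bash
python3 - <<'E'
from station import *
from h import *
print(state()["eef_pos"],state()["force"])
for n in ("scene","top","wrist"):
    im,d=read_camera(n);cv2.imwrite(f"pics/{n}2.png",im);np.save(f"{n}2.npy",d)
C=cloud(np.load("top2.npy"),camera_params("top"));d=np.load("top2.npy")
for v in (185,190,255,260):
  for u in (240,280,320,330): print((u,v),C[v,u].round(4))
a=cv2.imread("pics/scene2.png")[120:330,190:430];cv2.imwrite("pics/s2c.png",cv2.resize(a,None,fx=2.6,fy=2.6))
E
```

```text
[ 0.44894646 -0.01794469  0.0937434 ] [-0.62109798 -0.13234234 -0.00119901]
(240, 185) [0.5277 0.1734 0.0988]
(280, 185) [0.5267 0.0886 0.1066]
(320, 185) [0.4743 0.0374 0.4123]
(330, 185) [0.4729 0.0255 0.421 ]
(240, 190) [0.5171 0.1733 0.0976]
(280, 190) [0.5159 0.0885 0.1074]
(320, 190) [0.4651 0.0392 0.4287]
(330, 190) [0.4656 0.0261 0.4257]
(240, 255) [0.3801 0.1714 0.0989]
(280, 255) [0.3804 0.0881 0.1097]
(320, 255) [0.3835 0.043  0.4583]
(330, 255) [0.3836 0.0328 0.4698]
(240, 260) [0.3697 0.1715 0.097 ]
(280, 260) [0.3701 0.0881 0.1056]
(320, 260) [0.3778 0.044  0.467 ]
(330, 260) [0.378  0.0335 0.4746]
```

View pics/s2c.png

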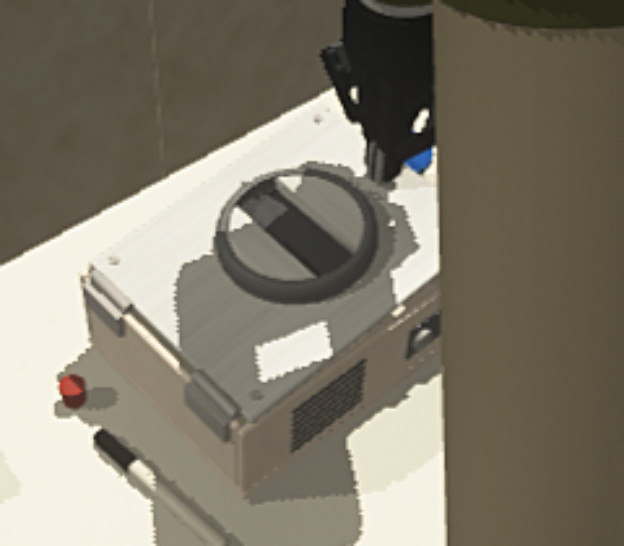

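View pics/wrist2.png

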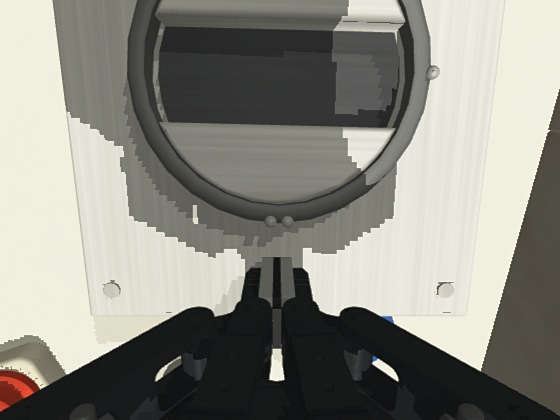

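```bash
python3 - <<'E'
from station import *
from h import *
from scipy.spatial.transform import Rotation as R
s=state();P=camera_params("wrist")
T=np.eye(4);T[:3,:3]=R.from_rotvec(s["tcp_rot"]).as_matrix();T[:3,3]=s["eef_pos"]
d=np.load("wrist2.npy");C=cloud(d,dict(intrinsics=P["intrinsics"],extrinsics=T@P["tool_from_camera"]))
for u,v in [(110,270),(150,270),(200,270),(400,270),(450,270),(470,100),(90,150),(470,200),(90,250),(277,235),(277,280),(200,300),(440,310),(30,300),(290,290)]: print((u,v),C[v,u].round(4))
C=cloud(np.load("scene2.npy"),camera_params("scene"))
for (u,v) in [(260,150),(260,200),(300,150),(320,170),(240,230),(330,160)]: print((u,v),C[v,u].round(4))
C=cloud(np.load("top2.npy"),camera_params("top"))
for u in (235,245,255,265,275,285,295): print(C[187,u].round(4))
E
```

```text
(110, 270) [ 0.3702 -0.0195  0.1178]
(150, 270) [ 0.3888 -0.0191  0.1169]
(200, 270) [ 0.4129 -0.0173  0.1183]
(400, 270) [ 0.5078 -0.0133  0.1174]
(450, 270) [ 0.5314 -0.012   0.1178]
(470, 100) [0.5285 0.0647 0.1099]
(90, 150) [0.364  0.036  0.1116]
(470, 200) [0.5359 0.0216 0.1136]
(90, 250) [ 0.3613 -0.0101  0.1167]
(277, 235) [0.4485 0.0014 0.1163]
(277, 280) [ 0.4488 -0.0065  0.1443]
(200, 300) [ 0.4127 -0.0332  0.1188]
(440, 310) [ 0.5293 -0.0323  0.1204]
(30, 300) [ 0.2336 -0.117  -0.0007]
(290, 290) [ 0.4537 -0.0067  0.151 ]
(260, 150) [0.6516 0.023  0.1041]
(260, 200) [0.5268 0.113  0.1052]
(300, 150) [ 0.6519 -0.0922  0.0436]
(320, 170) [ 0.5086 -0.0268  0.1191]
(240, 230) [-0.018   0.4704  0.7799]
(330, 160) [ 0.4583 -0.0029  0.194 ]
[0.5237 0.1841 0.0969]
[0.5227 0.1623 0.1033]
[0.5232 0.1414 0.1009]
[0.5224 0.1201 0.1059]
[0.5223 0.0991 0.1073]
[0.5221 0.0781 0.1089]
[0.522  0.0572 0.11  ]
```

View pics/top2.png

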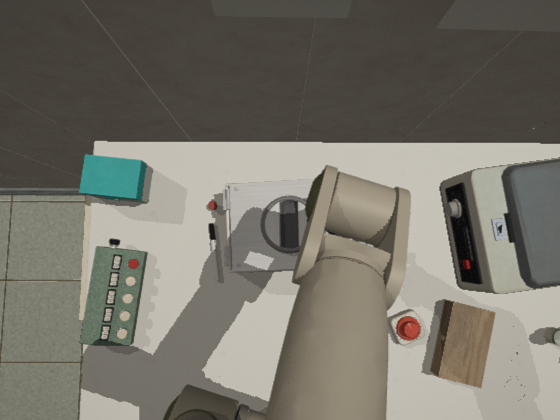

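```bash
python3 - <<'E'
from station import *
from h import *
P=camera_params("wrist")
for f in ("w1.npy","wrist2.npy"):
    d=np.load(f);C=cloud(d,dict(intrinsics=P["intrinsics"],extrinsics=P["tool_from_camera"]))
    for v in (250,254,256,258,260,262,266,275): print(f,v,C[v,268].round(4),C[v,285].round(4),C[v,300].round(4))
K=P["intrinsics"];Ti=np.linalg.inv(P["tool_from_camera"])
for q in [(0,0,0),(0,-.011,0),(0,.011,0),(0,-.011,-.019)]:
    c=Ti@np.array([*q,1]);print(q,K[0,2]+K[0,0]*c[0]/-c[2],K[1,2]-K[1,1]*c[1]/-c[2])
print(state())
a=cv2.imread("pics/wrist2.png")[200:360,180:380];cv2.imwrite("pics/w2c.png",cv2.resize(a,None,fx=3.7,fy=3.7))
E
```

```text
w1.npy 250 [-0.0111  0.1087  0.248 ] [0.0119 0.1092 0.2491] [0.032  0.1083 0.247 ]
w1.npy 254 [-0.0111  0.1145  0.2479] [0.0118 0.114  0.2466] [0.0322 0.1149 0.2486]
w1.npy 256 [-0.0111  0.1175  0.2478] [0.0119 0.1176 0.248 ] [0.0322 0.1174 0.2475]
w1.npy 258 [-0.0036 -0.0115 -0.0304] [ 0.004  -0.0113 -0.03  ] [0.0322 0.1198 0.2465]
w1.npy 260 [-0.0036 -0.0114 -0.0324] [ 0.0039 -0.0114 -0.0323] [0.0323 0.1232 0.2472]
w1.npy 262 [-0.0035 -0.0114 -0.0342] [ 0.0039 -0.0116 -0.0348] [0.0323 0.1259 0.2467]
w1.npy 266 [-0.0034 -0.0118 -0.039 ] [ 0.0038 -0.0114 -0.0381] [0.0326 0.1327 0.2483]
w1.npy 275 [-0.0032 -0.0118 -0.0469] [ 0.0036 -0.0115 -0.0463] [ 0.0102 -0.0076 -0.0391]
wrist2.npy 250 [-0.0038 -0.0122 -0.0232] [ 0.0042 -0.0121 -0.0231] [ 0.0112 -0.0117 -0.0223]
wrist2.npy 254 [-0.0038 -0.0101 -0.0231] [ 0.0042 -0.0102 -0.0235] [ 0.0112 -0.0104 -0.0239]
wrist2.npy 256 [-0.0038 -0.0089 -0.0228] [ 0.0042 -0.0092 -0.0235] [ 0.0113 -0.0088 -0.0226]
wrist2.npy 258 [-0.0036 -0.0115 -0.0304] [ 0.004  -0.0114 -0.0302] [ 0.0112 -0.0083 -0.0238]
wrist2.npy 260 [-0.0036 -0.0115 -0.0325] [ 0.0
[... 516 characters left out ...]
2454685187797
{'time_s': 4.2, 'qpos': array([-3.01841993e-01,  2.81771077e-01,  1.86529722e+00,  6.07227913e-05,
        9.94577928e-01, -3.48829468e-01]), 'qd': array([-2.78510293e-04, -6.70728293e-04, -1.95328584e-03, -1.03817316e-03,
        9.25216875e-05,  3.49290772e-04]), 'joint_efforts': array([-3.74253330e-03, -3.52349353e+01, -2.14973330e+01, -2.64665823e-05,
       -1.92646421e-04, -1.20494965e-05]), 'eef_pos': array([ 0.44903035, -0.0179864 ,  0.0938918 ]), 'tcp_rot': array([-3.14066155e+00, -7.37474719e-02,  5.41781756e-05]), 'force': array([-0.18275287,  0.57896623,  0.94098429]), 'moment': array([ 0.03127858, -0.05053372,  0.00782823]), 'gripper_width': -4.172840877612839e-05}
```

View pics/w2c.png

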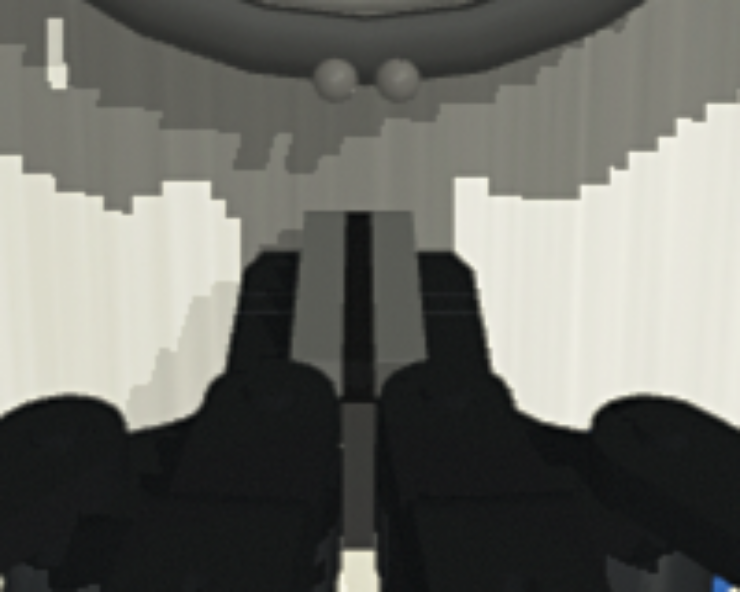

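Three views agree that the panel top under the finger is at about 118 mm, so it is still about 0.1 rad ajar. The wrist depth shows the shut fingertips ending about 27 mm short of the reported TCP. I keep descending and watch the force.

Emit:
{"fn": "arm_command", "kwargs": {
  "increments": [
    [[0, 0, 3, 0, 1], [0, 0, 6, 0, 1], [0, 0, 9, 0, 1], [0, 0, 12, 0, 1], [0, 0, 15, 0, 1], [0, 0, 17, 0, 1], [0, 0, 19, 0, 1], [0, 0, 19, 0, 1]]
  ]
}}

```text
time_s: 5.0
eef_pos: [0.4489, -0.0179, 0.0747]
tcp_rot: [-3.141, -0.074, 0.001]
force: [-0.4, -0.2, -0.5]
gripper_width: 0.0001
```

Emit:
{"fn": "arm_command", "kwargs": {
  "increments": [
    [[0, 0, 1, 0, 1], [0, 0, 2, 0, 1], [0, 0, 3, 0, 1], [0, 0, 3, 0, 1]]
  ]
}}

```text
time_s: 5.4
eef_pos: [0.449, -0.018, 0.0718]
tcp_rot: [-3.141, -0.074, 0.0]
force: [0.0, -0.1, 0.2]
gripper_width: 0.0001
```

Emit:
{"fn": "arm_command", "kwargs": {
  "increments": [
    [[0, 0, 1, 0, 1], [0, 0, 2, 0, 1], [0, 0, 2, 0, 1]]
  ]
}}

```text
time_s: 5.7
eef_pos: [0.4492, -0.018, 0.0715]
tcp_rot: [3.14, 0.074, 0.001]
force: [-7.1, 2.0, 20.9]
gripper_width: -0.0002
```

Solid stop: 21 N at TCP z 0.0715, so the tip offset is about 24 mm. I lift and verify.

Emit:
{"fn": "arm_command", "kwargs": {
  "increments": [
    [[0, 0, -10, 0, 1], [0, 0, -40, 0, 1], [0, 0, -80, 0, 1], [0, 0, -120, 0, 1], [0, 0, -120, 0, 1], [0, 0, -120, 0, 1]]
  ]
}}

```text
time_s: 6.3
eef_pos: [0.4491, -0.018, 0.1902]
tcp_rot: [3.14, 0.074, 0.002]
force: [0.2, -0.1, -0.2]
gripper_width: 0.0003
```

```bash
cat > w.py <<'E'
from station import *
from h import *
import sys
from scipy.spatial.transform import Rotation as R
s=state();P=camera_params("wrist");im,d=read_camera("wrist")
T=np.eye(4);T[:3,:3]=R.from_rotvec(s["tcp_rot"]).as_matrix();T[:3,3]=s["eef_pos"]
C=cloud(d,dict(intrinsics=P["intrinsics"],extrinsics=T@P["tool_from_camera"]))
cv2.imwrite(f"pics/{sys.argv[1]}.png",im);print(s["time_s"],s["eef_pos"].round(4),s["force"].round(1))
E
python3 - w3 <<'E'
exec(open("w.py").read())
z=C[...,2];ok=d>0;y=C[...,1];x=C[...,0]
# panel strip
m=ok&(abs(z-.096)<.02)&(x>.36)&(x<.53)&(y<.0)&(y>-.04);
m[:,200:360]&=False
A=np.c_[x[m],y[m],np.ones(m.sum())];f=np.linalg.lstsq(A,z[m],rcond=None)[0];print("strip z med",np.median(z[m]),m.sum(),"slopes",f)
m2=ok&(abs(z-.1135)<.006)&(np.hypot(x-.445,y-.068)<.075);cv2.imwrite("pics/m2.png",m2*255.)
pts=C[m2];h=cv2.convexHull(pts[:,:2].astype(np.float32));print("ring",cv2.minEnclosingCircle(h),cv2.fitEllipse(h),np.median(pts[:,2]))
S=ok&(z<.106)&(np.hypot(x-.445,y-.068)<.047);q=C[S]
rc=cv2.minAreaRect(q[:,:2].astype(np.float32));l=cv2.fitLine(q[:,:2].astype(np.float32),cv2.DIST_L2,0,.01,.01).ravel();print("slot",rc,l,"yaw",np.arctan2(l[1],l[0]),np.median(q[:,2]))
E
```

```text
6.3 [ 0.4491 -0.018   0.1902] [ 0.2 -0.1 -0.2]
strip z med 0.09641053797037352 2273 slopes [ 0.00059309 -0.00485151  0.09610808]
ring ((0.44632089138031006, 0.06752096116542816), 0.059450119733810425) ((0.4460907578468323, 0.06756655871868134), (0.11788468807935715, 0.11818581074476242), 133.59603881835938) 0.11371818550368443
slot ((0.44497162103652954, 0.067772775888443), (0.09380383789539337, 0.038299400359392166), 1.2998865842819214) [0.99975085 0.02232095 0.44493544 0.06836832] yaw 0.022322798 0.0999881522830261[ WARN:0@1.414] global loadsave.cpp:1063 imwrite_ Unsupported depth image for selected encoder is fallbacked to CV_8U.
```

View pics/w3.png

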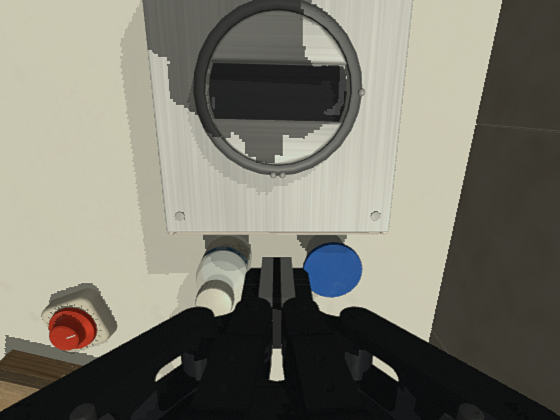

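The panel is flat: strip z 96.4 mm, slope 0.005. The ring is at (360–195, 0–172) px, with centre (0.446, 0.0675) and the slot at yaw 0.022, so the cam is near 0. Now I move over the +x slot end and enter it.

Emit:
{"fn": "arm_command", "kwargs": {
  "increments": [
    [[15, -40, 0, 0, 1], [33, -85, 0, 0, 1], [33, -85, 30, 0, 1], [33, -85, 60, 0, 1], [33, -85, 80, 0, 1], [33, -85, 90, 0, 1], [33, -85, 90, 0, 1]]
  ]
}}

```text
time_s: 7.05
eef_pos: [0.477, 0.0685, 0.0983]
tcp_rot: [-3.14, -0.074, 0.006]
force: [-0.5, 0.1, 0.6]
gripper_width: -0.0001
```

```bash
python3 - w4 <<'E'
exec(open("w.py").read())
im,d=read_camera("scene");cv2.imwrite("pics/s4.png",cv2.resize(im[120:330,190:430],None,fx=2.6,fy=2.6))
E
```

```text
7.05 [0.477  0.0685 0.0983] [-0.5  0.1  0.6]
```

View pics/w4.png

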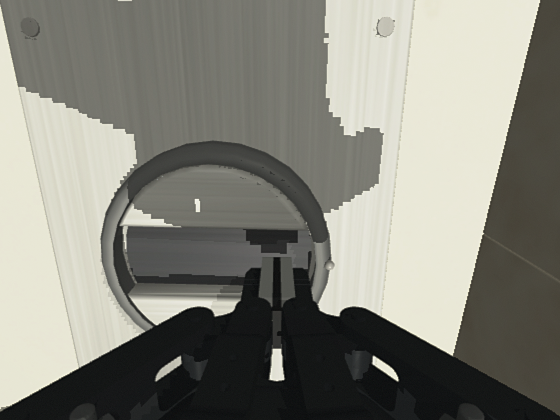

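View pics/s4.png

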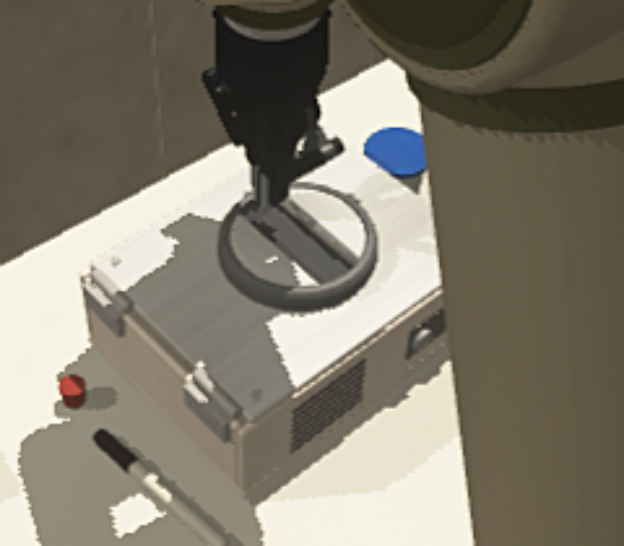

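Both views show the fingertip over the +x end of the slot, inside the ring, so I go in.

Emit:
{"fn": "arm_command", "kwargs": {
  "increments": [
    [[0, 0, 5, 0, 1], [0, 0, 10, 0, 1], [0, 0, 15, 0, 1], [0, 0, 19, 0, 1], [0, 0, 19, 0, 1]]
  ]
}}

```text
time_s: 7.65
eef_pos: [0.4777, 0.0685, 0.0804]
tcp_rot: [-3.141, -0.074, 0.002]
force: [0.3, 0.3, 0.7]
gripper_width: 0.0
```

Emit:
{"fn": "arm_command", "kwargs": {
  "increments": [
    [[0, 4, 0, 0, 1], [0, 7.3, 0, 0, 1], [-0.9, 10.5, 0, 0.1, 1], [-2.1, 13.5, 0, 0.2, 1], [-3.7, 16.4, 0, 0.3, 1], [-5.5, 19.1, 0, 0.4, 1], [-7.7, 21.7, 0, 0.5, 1], [-7.7, 21.7, 0, 0.5, 1]]
  ]
}}

```text
time_s: 8.45
eef_pos: [0.4716, 0.0461, 0.0812]
tcp_rot: [-3.061, 0.708, -0.001]
force: [-0.1, 0.4, 0.8]
gripper_width: -0.0005
```

```bash
python3 - w5 <<'E'
exec(open("w.py").read())
E
```

```text
8.45 [0.4716 0.0461 0.0812] [-0.1  0.4  0.8]
```

View pics/w5.png

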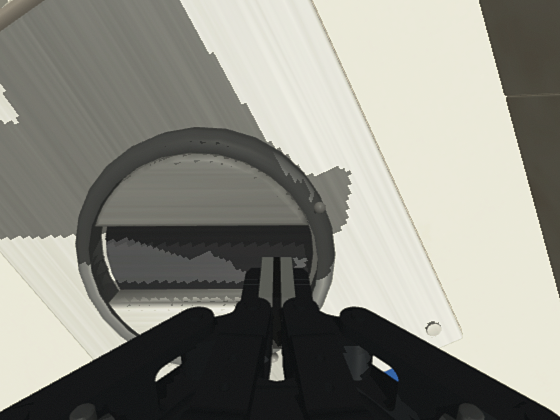

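The slot has turned with the fingertip and is still parallel to the tool's x axis (rows 230–290). I continue.

Emit:
{"fn": "arm_command", "kwargs": {
  "increments": [
    [[-1, 3.2, 0, 0.1, 1], [-2.2, 6.2, 0, 0.2, 1], [-3.8, 9.1, 0, 0.3, 1], [-5.7, 11.8, 0, 0.4, 1], [-7.8, 14.4, 0, 0.5, 1], [-10.1, 16.7, 0, 0.6, 1], [-12.7, 18.7, 0, 0.7, 1], [-15.5, 20.5, 0, 0.8, 1]]
  ]
}}

```text
time_s: 9.3
eef_pos: [0.4492, 0.0344, 0.0813]
tcp_rot: [-2.543, 1.843, -0.003]
force: [2.7, -0.8, -1.0]
gripper_width: 0.0001
```

Emit:
{"fn": "arm_command", "kwargs": {
  "increments": [
    [[-1, 3.2, 0, 0.1, 1], [-2.2, 6.2, 0, 0.2, 1], [-3.3, 8.2, 0, 0.27, 1], [-3.3, 8.2, 0, 0.27, 1]]
  ]
}}

```text
time_s: 9.7
eef_pos: [0.44, 0.0351, 0.0812]
tcp_rot: [-2.276, 2.165, -0.002]
force: [1.7, -1.5, 0.2]
gripper_width: -0.0003
```

Emit:
{"fn": "arm_command", "kwargs": {
  "increments": [
    [[0, 0.5, 0, 0, 1], [0, 1, 0, 0, 1], [0, 1, 0, 0, 1]]
  ]
}}

```text
time_s: 10.0
eef_pos: [0.4392, 0.0353, 0.0812]
tcp_rot: [-2.274, 2.166, -0.002]
force: [6.1, 1.4, 1.1]
gripper_width: 0.0
```

Emit:
{"fn": "arm_command", "kwargs": {
  "increments": [
    [[0, 0.5, 0, 0, 1], [0, 1, 0, 0, 1], [0, 1, 0, 0, 1]]
  ]
}}

```text
time_s: 10.3
eef_pos: [0.4391, 0.0353, 0.0813]
tcp_rot: [-2.272, 2.165, -0.004]
force: [10.7, 2.1, -2.2]
gripper_width: -0.0004
```

Emit:
{"fn": "arm_command", "kwargs": {
  "increments": [
    [[0, 0.5, 0, 0, 1], [0, 1, 0, 0, 1], [0, 1, 0, 0, 1]]
  ]
}}

```text
time_s: 10.6
eef_pos: [0.4391, 0.0353, 0.0814]
tcp_rot: [-2.271, 2.164, -0.007]
force: [13.8, 1.9, -5.3]
gripper_width: 0.0001
```

The force rises without motion, so it is at the stop. One firmer nudge, then I back off tangentially and look.

Emit:
{"fn": "arm_command", "kwargs": {
  "increments": [
    [[0, 1, 0, 0, 1], [0, 2, 0, 0, 1], [0, 2, 0, 0, 1]]
  ]
}}

```text
time_s: 10.9
eef_pos: [0.4389, 0.0353, 0.0818]
tcp_rot: [-2.267, 2.163, -0.012]
force: [23.0, 6.0, -9.4]
gripper_width: -0.0002
```

Emit:
{"fn": "arm_command", "kwargs": {
  "increments": [
    [[0, -3, 0, 0, 1], [0, -8, 0, 0, 1], [0, -8, -10, 0, 1], [0, -8, -40, 0, 1], [0, -8, -80, 0, 1], [0, -8, -110, 0, 1], [0, -8, -110, 0, 1]]
  ]
}}

```text
time_s: 11.6
eef_pos: [0.4437, 0.0353, 0.1949]
tcp_rot: [-2.272, 2.165, -0.008]
force: [0.3, -0.9, -1.1]
gripper_width: 0.0001
```

```bash
python3 - w6 <<'E'
exec(open("w.py").read())
z=C[...,2];ok=d>0;y=C[...,1];x=C[...,0]
S=ok&(z<.106)&(z>.09)&(np.hypot(x-.4458,y-.0677)<.047);q=C[S][:,:2].astype(np.float32)
print(len(q),cv2.minAreaRect(q),cv2.fitLine(q,cv2.DIST_L2,0,.01,.01).ravel())
im,d=read_camera("top");cv2.imwrite("pics/t6.png",im)
E
```

```text
11.6 [0.4437 0.0353 0.1949] [ 0.3 -0.9 -1.1]
4940 ((0.4442541301250458, 0.06789886951446533), (0.03575503081083298, 0.09332121163606644), 2.7832188606262207) [ 0.04717823 -0.99888647  0.44408202  0.06759627]
```

View pics/w6.png

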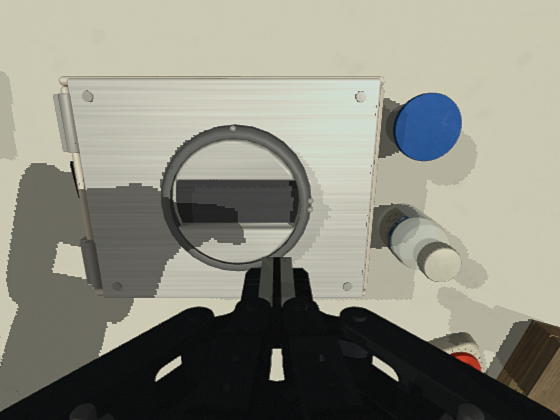

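The slot now points at the two pips (309,203). Its direction is within about 0.002 rad of the unit's −y axis. I retreat and do a final check.

Emit:
{"fn": "arm_command", "kwargs": {
  "increments": [
    [[0, 0, -50, 0, 1], [0, 40, -90, 0, 1], [0, 80, -110, 0, 1], [0, 100, -110, 0, 1], [0, 100, -110, 0, 1], [0, 100, -110, 0, 1]]
  ]
}}

```text
time_s: 12.3
eef_pos: [0.3425, 0.0307, 0.3001]
tcp_rot: [2.273, -2.167, -0.002]
force: [0.2, 0.4, -0.7]
gripper_width: -0.0002
```

```bash
python3 - w7 <<'E'
exec(open("w.py").read())
print(s["qd"].round(3))
i2,d2=read_camera("scene");cv2.imwrite("pics/s7.png",i2)
i,d1=read_camera("top");cv2.imwrite("pics/t7.png",i)
z=C[...,2];ok=d>0;y=C[...,1];x=C[...,0]
m=ok&(abs(z-.096)<.01)&(x>.38)&(x<.52)&(y<.0)&(y>-.035)
m2=ok&(abs(z-.096)<.01)&(x>.38)&(x<.52)&(y>.14)&(y<.175)
print("z near free edge",np.median(z[m]),m.sum(),"near hinge",np.median(z[m2]),m2.sum())
E
```

```text
12.3 [0.3425 0.0307 0.3001] [ 0.2  0.4 -0.7]
[ 0.006  0.031 -0.015  0.001 -0.002  0.002]
z near free edge 0.0964320102850515 4942 near hinge 0.09657429924323263 4708
```

View pics/t7.png

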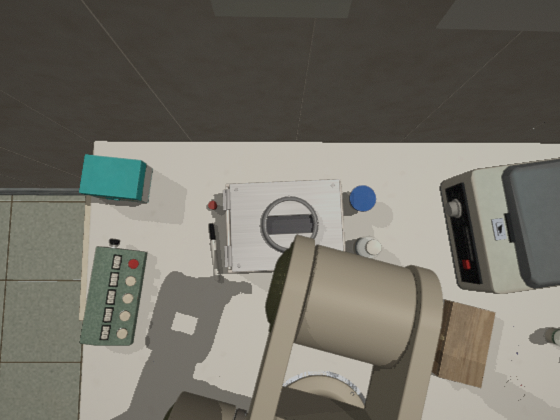

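View pics/s7.png

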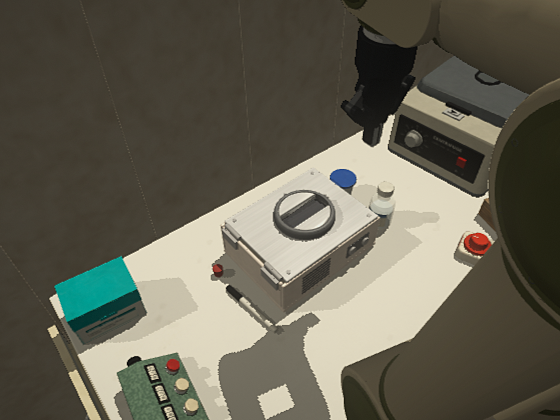

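The panel is flat, with the slot across at (290,224) pointing at the free edge. Cup (362,198), bottle (369,247), stopper (212,205) and marker (213,235) are at their first pixels, and the hand is clear.

```bash
python3 -c "
from station import *
print(hand_in())"
```

```text
the job is handed in; nothing more can be done
None
```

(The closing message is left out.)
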